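# Open the upper half of a split enclosure door and house the power head

## Task

Put the power meter head away, standing upright, on the shelf inside the small dark split-door enclosure. To get in, lift the upright bolt that ties the upper door leaf to the lower one and swing only the upper leaf (it carries the hood) wide open, to a right angle or more, where it stays; the lower leaf must stay shut and bolted. Whatever stands in the way of the leaf, first set it clear and leave it standing upright on the table, so that the leaf touches nothing, and leave the beam block, angle bracket and lens tube where they are.

Things in the scene. Friction and masses are not known exactly. Their poses are not given: they have to be found in the camera images.
- enclosure: Small dark steel enclosure with bright corner posts, fixed to the table, varying in place and yaw. Origin: centre of its underside; own +x to its back, the split door is its -x side, +y the hinge side, z up. Side and back walls (x to 70, y to +-97 mm) rise to z = 153 mm. Both leaves, shut at joint 0, lie at x -75 to -67 mm; bolts stand out to x = -100 mm. Foot flange to y +-111 mm.
- shelf_mid (a point): Centre of the inner shelf's top face (enclosure x = y = 0), 60 mm above the table; axes as the enclosure. Clear space on it: x -67 to 64, y -85 to 85 mm, open from above once the upper leaf with its hood is swung away.
- hinge_top (a point): On the upright hinge line of both leaves (enclosure x -79, y +85 mm), at the hood's top, 163 mm up; turns with the upper leaf. Upper leaf: z 64 to 155 mm, reaching 178 mm from this line; things over 64 mm tall stop it. Its hood, a lid 8 mm thick (z 155 to 163 mm), shut covers enclosure x -75 to 71, y +-95 mm; far corner 235 mm from the line.
- upper_leaf (a joint): Angle of the upper leaf, rad: 0 shut, grows to 1.9 as it swings out towards -x of the enclosure (clockwise from above, the hinge on +y); light friction (about 0.1 N m) keeps it where it is left. It cannot open while its bolt is down.
- upper_bolt_knob (a point): Middle of the black upright round knob (20 mm diameter, 40 mm tall) on the upper leaf's lift bolt near the leaf's free edge, 150 mm from the hinge line. Shut and bolted it is at enclosure x -87, y -65, z 196 mm, the knob's underside 13 mm above the hood. It rises with the bolt, travels with the leaf, and may turn in the fingers while it pulls the leaf round.
- upper_bolt (a joint): Lift of the upper leaf's bolt, m: 0 down in the keeper on the lower leaf, free of it above 0.020, end stop at 0.035. It takes about 4 N and stays where it is left.
- lower_leaf (a joint): Angle of the lower leaf (z 6 to 60 mm), rad: 0 shut. It must stay shut.
- lower_bolt (a joint): Draw of the lower leaf's horizontal bolt, m: 0 shot home in the right-hand post. It must stay so.
- lower_bolt_grip (a point): Middle of the black peg, 10 mm thick, sticking out of the lower leaf's horizontal bolt, 30 mm above the table. Leave it alone.
- power_head_mid (a point): Centre of the power meter head, a black upright disc-shaped sensor with a white ring on its face and a white post on top. Disc 22 mm thick (own x, -10 to +12 mm of this point), 60 mm diameter (own y and z), centred 31 mm above the foot; foot 30 mm wide; 80 mm tall with the post. The point is 40 mm above its underside, own z up.
- post_holder_b_mid (a point): Centre of the post holder, a black upright tube, 25 mm diameter, 32 mm foot, 86 mm tall, a pale thumb screw sticking out to own -y at 56 mm height. The tube's axis is at own y = +8 mm of this point, which is 43 mm above its underside, own z up. It and the power head may have changed places. It may be moved.
- beam_block_mid (a point): Middle of the beam block, black finned block 26 x 50 x 58 mm (own x, y, z). Bystander.
- angle_bracket_mid (a point): Middle of the angle bracket, pale L-shaped plate 50 x 40 x 50 mm. Bystander.
- lens_tube_mid (a point): Middle of the lens tube, black upright tube, 30 mm diameter, 45 mm tall. Bystander.
Things that resemble listed ones, but are neither listed nor needed, are in the scene too. Leave any yellow look-alike of the part that bears power_head_mid alone.

How it is judged:
By the outcome, as a careful person would: the job done as asked, in the order asked, and still so for the second after the job is handed in, with the robot touching nothing.
It also fails if it takes over 72 s, if anything falls off the work surface, if the arm or the gripper's body presses on something with over 40 N, if the wrist force passes 120 N, or if a joint passes its speed limit or range.

## Robot

A 6-joint arm with a two-finger parallel gripper is mounted at the origin on a cart in front of the work surface, level with it; the furniture and walls round the work are solid. World frame = base frame: x ahead of the robot, y to its left, z up, the work surface at z = 0. Lengths are in m, angles in rad, forces in N, time in s.
With the tool pointing down it reaches from about 0.3 to 0.775 m from the base axis. Payload 14.6 kg.
Tool frame: the origin (TCP) lies on the centre line of the jaws, within the pads' length; the fingertips stand 19 mm ahead of it and the grasp point (between the pads) is the TCP; z points along the fingers, y is the direction in which the jaws open and shut (so a half turn about z gives the same grasp; the last joint's range is limited). The gripper opens to 94 mm and grips with 3 to 60 N. Pads are 16 mm wide; open, the fingers measure 119 mm over their backs; the gripper's body (75 mm by 177 mm) begins 78 mm behind the grasp point.
Start: joints at [1.102, 0.3, 1.521, -0, 1.321, -0.067], TCP at [0.215, 0.506, 0.224] pointing down, gripper open.
Joint ranges: [-3.03, 3.03], [-0.79, 2.21], [0.23, 2.52], [-1.04, 4.18], [0, 3.07], [-2.55, 2.55]. Speed limits (rad/s): [2.22, 2.22, 2.57, 3.14, 3.14, 3.14].

## Interface

Orientations are given as [roll, pitch, yaw] about the fixed x, y, z axes, in that order (R = Rz(yaw) Ry(pitch) Rx(roll)).
In Python, from bench import bot, snapshot, models gives the robot as it stands.
- The arm moves only by the shell command python3 -m crank 'ROWS' [FORCE]. ROWS is JSON, a list of rows, each an object with "translation": the shift along the tool's x, y, z in mm, a list of three; "yaw": the turn about the tool's z in rad; "jaw": the opening in per cent of the stroke, from 0 (shut) to 100 (fully open). A call has 1 to 8 rows; each row is the pose to reach, as a shift and turn from the pose commanded when the call began, along the tool's axes at that moment; what a row does not reach only later rows make up. A row lasts 1/12 s, in which the tool goes at most 41.7 mm and 7.16 degrees, less where a joint would pass 70% of its speed; a pose out of reach is approached as far as the arm can. A call with a gripper value outside its range is refused whole. The fingers move at their own pace and stop on an object; FORCE is the grip in N (left out, the last holds). Time passes only in rows, so rows that repeat a pose let the fingers close. It gives the time, the measured TCP pose, the force and the opening at its end, in the units of the state.
- bot.get_state(): the state, without advancing time (a new reading comes with each control period).
- snapshot(name): name is "scene" or "side" or "wrist"; returns a dict with "frame" (384x512x3 uint8, red, green, blue), "intrinsics" (3x3 intrinsics, pixels), "R" (3x3) and "t" (3): a world point X has camera coordinates R X + t. Camera axes: x right, y down, z forward; pixel columns grow to the right and rows downward; lengths in m; the calibration is good to about 2 mm. A picture is of the moment at which its call begins. There is no depth.
- bot.hand_in(): hands the job in, once; it reports no verdict.
Trained networks look in the newest picture that a camera, given by its name, has taken for a name from the list of things; names that differ only in an ending like _2 or _b are one class to them, and where a whole thing is asked for, a point or a joint stands for the part that bears it (a point fixed in the world has none). Each returns a list of dicts, best first, with "score" (0 to 1); they miss things now and then, are a little off and sometimes report something else, mostly with a low value. They report only what shows in the picture. A call takes as long as a camera call. They do not tell look-alikes from the thing itself.
- models.look_for(camera, target): "box" ([centre column, centre row, width, height] in pixels, round what is visible of it).
- models.masks_of(camera, target): "region" (384x512 bool, what is visible of it) and "box" ([centre column, centre row, width, height] in pixels, round what is visible of it).
The state is a dict: "time": time; "joint_pos": joint angles; "qvel": joint speeds; "tau": joint torques, N m; "tool_pos": TCP position; "orientation": TCP orientation; "wrist_force": force on the tool from outside, world axes, zero at the start; "torque": the same for the moment, N m; "opening": finger opening in m.
Only numpy, scipy, OpenCV 4.12 (cv2) and the standard library are available. Lean on these libraries where they do the work, as an engineer would, in place of code of your own. Each camera call takes 0.05 s, during which the arm holds its last target. There are 200 camera calls.

## Working session

There is one attempt and no reset: what is moved stays moved. The work goes in short steps, Python scripts to look and compute and a shell command to move; the robot and the scene stay as the last step left them, time stands still between calls to the robot, and variables do not carry over. Pictures are saved under pics/ and viewed, about 8 in all and at most 12, crops included, and the job is handed in when it is done.

```bash
ls; mkdir -p pics
python3 - <<'E'
from bench import bot,snapshot,models
import cv2,numpy as np,json
s=bot.get_state();print({k:np.round(s[k],3).tolist() for k in s})
ims=[]
for n in ("scene","side"):
    d=snapshot(n);cv2.imwrite(f"pics/{n}0.png",cv2.resize(d["frame"][:,:,::-1],(800,600),interpolation=cv2.INTER_CUBIC))
    np.savez(f"{n}0.npz",**d)
    print(n,d["intrinsics"].tolist(),np.round(-d["R"].T@d["t"],3))
    for t in ["enclosure","power_head_mid","post_holder_b_mid","upper_bolt_knob","hinge_top","shelf_mid","beam_block_mid","angle_bracket_mid","lens_tube_mid","lower_bolt_grip"]:
        try: print(t,[(np.round(r["box"]).tolist(),round(r["score"],2)) for r in models.look_for(n,t)[:4]])
        except Exception as e: print(t,e)
E
```

```text
pics
{'time': 0.0, 'joint_pos': [1.102, 0.3, 1.522, -0.0, 1.321, -0.067], 'qvel': [-0.001, -0.001, -0.001, -0.001, 0.0, -0.0], 'tau': [0.0, -53.18, -35.274, 0.071, 0.024, -0.0], 'tool_pos': [0.215, 0.506, 0.224], 'orientation': [-3.14, -0.0, 2.74], 'wrist_force': [-0.192, 0.78, -0.064], 'torque': [-0.03, -0.052, -0.013], 'opening': 0.094}
scene [[348.27433946139274, 0.0, 260.28260519913533], [0.0, 348.27433946139274, 195.53767354044575], [0.0, 0.0, 1.0]] [ 0.085 -0.952  0.705]
enclosure [([299.0, 209.0, 66.0, 82.0], 0.89), ([288.0, 262.0, 18.0, 31.0], 0.23)]
power_head_mid [([277.0, 294.0, 24.0, 25.0], 0.6), ([233.0, 222.0, 18.0, 19.0], 0.51), ([194.0, 197.0, 11.0, 24.0], 0.47)]
post_holder_b_mid [([289.0, 264.0, 17.0, 33.0], 0.79), ([297.0, 210.0, 63.0, 82.0], 0.59)]
upper_bolt_knob [([274.0, 207.0, 10.0, 49.0], 0.72)]
hinge_top [([298.0, 199.0, 66.0, 58.0], 0.78)]
shelf_mid [([297.0, 209.0, 67.0, 82.0], 0.59)]
beam_block_mid [([223.0, 198.0, 5.0, 16.0], 0.73)]
angle_bracket_mid [([324.0, 263.0, 18.0, 21.0], 0.57)]
lens_tube_mid [([298.0, 208.0, 64.0, 84.0], 0.64), ([216.0, 217.0, 8
[... 267 characters left out ...]
92.0, 99.0], 0.75)]
power_head_mid [([291.0, 231.0, 23.0, 27.0], 0.91), ([310.0, 171.0, 22.0, 21.0], 0.82), ([299.0, 297.0, 33.0, 31.0], 0.64)]
post_holder_b_mid [([280.0, 177.0, 10.0, 27.0], 0.48)]
upper_bolt_knob [([267.0, 171.0, 8.0, 50.0], 0.55)]
hinge_top [([226.0, 180.0, 86.0, 66.0], 0.83)]
shelf_mid [([231.0, 196.0, 88.0, 105.0], 0.59)]
beam_block_mid [([268.0, 271.0, 24.0, 35.0], 0.89), ([228.0, 181.0, 89.0, 70.0], 0.66)]
angle_bracket_mid [([227.0, 182.0, 84.0, 66.0], 0.43), ([267.0, 169.0, 10.0, 52.0], 0.23)]
lens_tube_mid [([291.0, 231.0, 22.0, 25.0], 0.68), ([298.0, 251.0, 14.0, 22.0], 0.66), ([280.0, 176.0, 13.0, 25.0], 0.59)]
lower_bolt_grip [([261.0, 210.0, 13.0, 15.0], 0.54)]
```

View pics/scene0.png

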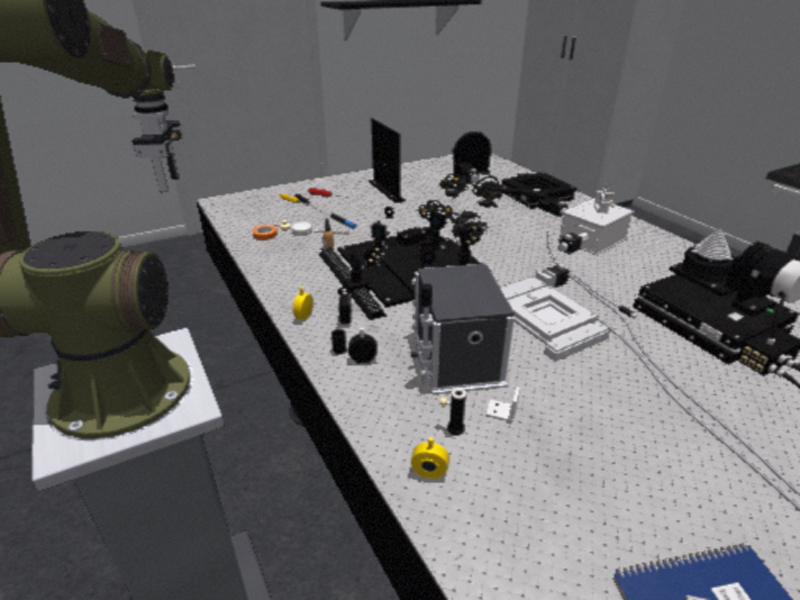

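View pics/side0.png

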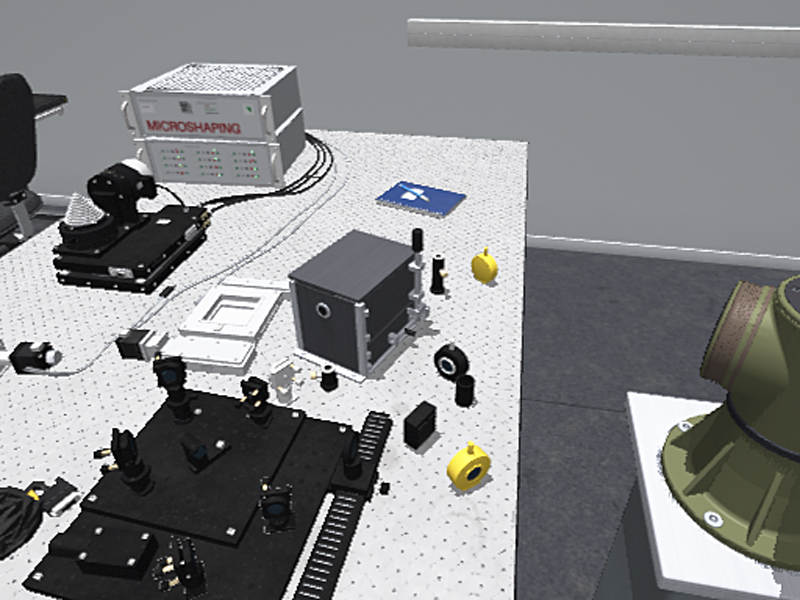

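The scene view (800x600) shows the enclosure at (465,330) and a black disc at (362,347). A small tube stands at (338,341) and the beam block at (345,305). The post holder is at (456,412), with yellow look-alikes at (303,305) and (430,460). In the side view the black disc with the white ring is at (452,362). That is the power head: it's black, and the other discs are yellow. Next I'll enlarge it along with the enclosure corners.

Run:
```python
import cv2,numpy as np
a=np.load("scene0.npz")["frame"][:,:,::-1];b=np.load("side0.npz")["frame"][:,:,::-1]
def crop(im,x,y,w,h,k):
    c=cv2.resize(im[y:y+h,x:x+w],None,fx=k,fy=k,interpolation=cv2.INTER_CUBIC).copy()
    for u in range(-x%20,w,20):cv2.putText(c,str(x+u),(u*k,8),0,.3,(0,0,255));cv2.line(c,(u*k,0),(u*k,4),(0,0,255))
    for v in range(-y%20,h,20):cv2.putText(c,str(y+v),(0,v*k),0,.3,(0,0,255))
    return c
A=crop(a,205,160,133,130,3);B=crop(b,180,140,133,130,3)
cv2.imwrite("pics/crop.png",np.hstack([A,B]))
```

```text
(no output)
```

View pics/crop.png

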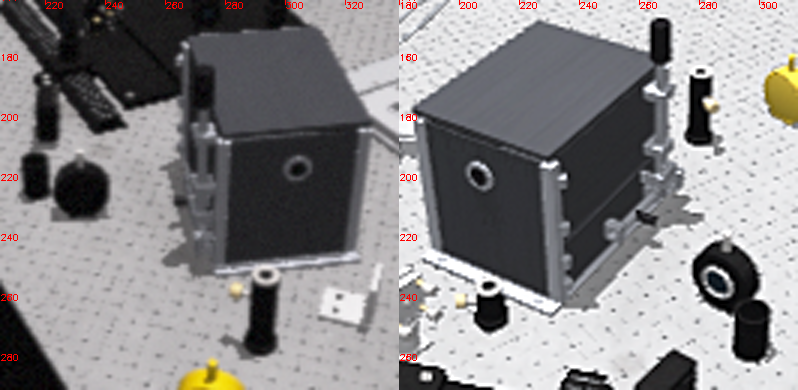

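```bash
cat > h.py <<'E'
import numpy as np
from scipy.optimize import least_squares
def proj(c,X):
    p=(c["R"]@np.atleast_2d(X).T).T+c["t"]; q=(c["intrinsics"]@p.T).T
    return q[:,:2]/q[:,2:]
def tri(cs,uv):
    f=lambda X:np.concatenate([proj(c,X)[0]-u for c,u in zip(cs,uv)])
    r=least_squares(f,[.5,0,.05]);return r.x,np.abs(r.fun).max()
def onz(c,u,z):
    d=c["R"].T@np.linalg.inv(c["intrinsics"])@[u[0],u[1],1]; o=-c["R"].T@c["t"]
    return o+d*(z-o[2])/d[2]
def w(P,p):
    c,s=np.cos(P[2]),np.sin(P[2]);p=np.atleast_2d(np.array(p,float))
    return np.c_[P[0]+c*p[:,0]-s*p[:,1],P[1]+s*p[:,0]+c*p[:,1],p[:,2]]
E
python3 - <<'E'
from h import *
a=dict(np.load("scene0.npz"));b=dict(np.load("side0.npz"))
pts=np.array([[-75,-95,163],[71,-95,163],[71,95,163],[-75,95,163],[-87,-65,196]])/1e3
ua=np.array([[276.7,204.3],[328.3,201],[311.7,170],[267.7,172],[273.3,189.3]])
ub=np.array([[266,160],[228.3,147.3],[185,176],[229.3,192.7],[266.7,153.3]])
f=lambda P:np.r_[(proj(a,w(P,pts))-ua).ravel(),(proj(b,w(P,pts))-ub).ravel()]
r=least_squares(f,[.55,-.1,0],loss='soft_l1');P=r.x;print(P,np.round(f(P),1))
c,s=np.cos(P[2]),np.sin(P[2])
def rep(n,X):
    d=X[:2]-P[:2];l=np.array([c*d[0]+s*d[1],-s*d[0]+c*d[1]]);h=l-[-.079,.085]
    print(n,np.round(X,3),"encl",np.round(l,3),"hinge r",np.hypot(*h).round(3),"leaf ang",np.round(np.degrees(np.arctan2(-h[0],-h[1])),0))
for n,u in {"head":((231,222),(289,231)),"post_top":((293,251),(280.5,165)),"post_base":((292,277),(280.5,187)),"lens":((216,217),(298,251)),"beam":((220,196),(268,272)),"ylo1":((194,196),(299,297)),"ylo2":((276,295),(310,171))}.items():
    X,e=tri([a,b],np.array(u));print("err%.1f"%e,end=" ");rep(n,X)
for n,p in {"knob":[-.087,-.065,.196],"hinge":[-.079,.085,.163]}.items():print(n,w(P,p).round(3))
E
```

```text
[ 0.62430984 -0.22551275 -0.38118373] [ 0.6 -0.5  0.2 -0.7 -0.4 -1.9 -0.7 -1.3 -1.8 -1.   3.7 -2.2 -0.5 -2.4
 -0.9 -2.6 -0.3 -2.1  1.1 -0.4]
err0.1 head [ 0.442 -0.14   0.031] encl [-0.201  0.011] hinge r 0.143 leaf ang 59.0
err0.6 post_top [ 0.503 -0.393  0.08 ] encl [-0.05  -0.201] hinge r 0.287 leaf ang -6.0
err0.6 post_base [ 0.502 -0.4   -0.009] encl [-0.049 -0.208] hinge r 0.294 leaf ang -6.0
err0.8 lens [ 0.413 -0.081  0.022] encl [-0.25   0.056] hinge r 0.174 leaf ang 80.0
err0.0 beam [0.472 0.013 0.033] encl [-0.23   0.164] hinge r 0.171 leaf ang 118.0
err0.1 ylo1 [0.395 0.065 0.028] encl [-0.321  0.184] hinge r 0.262 leaf ang 112.0
err0.7 ylo2 [ 0.412 -0.46   0.028] encl [-0.11  -0.296] hinge r 0.383 leaf ang 5.0
knob [[ 0.519 -0.253  0.196]]
hinge [[ 0.583 -0.117  0.163]]
```

The power head, encl (-0.20, 0.01), hinge r 0.14, stands in the upper leaf's sweep. The post holder, hinge r 0.29, doesn't. The head gets moved first, so I'm going above it.

```bash
cat > go.py <<'E'
import sys,numpy as np
from bench import bot
from scipy.spatial.transform import Rotation as R
s=bot.get_state();o=s["orientation"];M=R.from_euler("xyz",o).as_matrix()
p=np.array(s["tool_pos"])
print("t",round(s["time"],2),"at",p.round(4),"rpy",np.round(o,3),"F",np.round(s["wrist_force"],1),"open",round(s["opening"],4),"j",np.round(s["joint_pos"],2))
if len(sys.argv)>3:
    T=np.array(list(map(float,sys.argv[1:4])));print("shift mm",np.round(1e3*M.T@(T-p),1))
    if len(sys.argv)>4: print("turn",round((o[2]-float(sys.argv[4])+np.pi/2)%np.pi-np.pi/2,3))
E
python3 go.py .442 -.14 .25 2.93
```

```text
t 1.1 at [0.2151 0.5062 0.2245] rpy [ 3.142 -0.     2.74 ] F [-0.6  0.4  0.5] open 0.0938 j [ 1.1   0.3   1.52  0.    1.32 -0.07]
shift mm [-461.6 -506.   -25.6]
turn -0.19
```

```bash
R='x'; python3 -m crank '[{"translation":[-462,-506,-26],"yaw":-0.19,"jaw":100},{"translation":[-462,-506,-26],"yaw":-0.19,"jaw":100},{"translation":[-462,-506,-26],"yaw":-0.19,"jaw":100},{"translation":[-462,-506,-26],"yaw":-0.19,"jaw":100},{"translation":[-462,-506,-26],"yaw":-0.19,"jaw":100},{"translation":[-462,-506,-26],"yaw":-0.19,"jaw":100},{"translation":[-462,-506,-26],"yaw":-0.19,"jaw":100},{"translation":[-462,-506,-26],"yaw":-0.19,"jaw":100}]'; python3 go.py .442 -.14 .25 2.93
```

```text
time: 1.77
tool_pos: [0.3256, 0.1901, 0.2374]
orientation: [3.141, 0.001, 2.93]
wrist_force: [1.2, 0.5, -0.2]
opening: 0.0938
t 1.77 at [0.3256 0.1901 0.2374] rpy [3.141e+00 1.000e-03 2.930e+00] F [ 1.2  0.5 -0.2] open 0.0938 j [ 0.43 -0.11  1.94  0.    1.31 -0.93]
shift mm [-183.  -298.4  -12.6]
turn 0.0
```

```bash
python3 -m crank '[{"translation":[-183,-298,-13],"yaw":0,"jaw":100},{"translation":[-183,-298,-13],"yaw":0,"jaw":100},{"translation":[-183,-298,-13],"yaw":0,"jaw":100},{"translation":[-183,-298,-13],"yaw":0,"jaw":100},{"translation":[-183,-298,-13],"yaw":0,"jaw":100},{"translation":[-183,-298,-13],"yaw":0,"jaw":100},{"translation":[-183,-298,-13],"yaw":0,"jaw":100},{"translation":[-183,-298,-13],"yaw":0,"jaw":100}]'
python3 - <<'E'
from bench import *
from h import *
import cv2
d=snapshot("wrist");np.savez("w1.npz",**d)
r=models.masks_of("wrist","power_head_mid")
for q in r[:3]: print(np.round(q["box"]),round(q["score"],2))
m=r[0]["region"]
cn,_=cv2.findContours(m.astype(np.uint8),0,2);c=max(cn,key=cv2.contourArea).reshape(-1,2)
X=np.array([onz(d,u,.04)[:2] for u in c]).astype(np.float32)
(cx,cy),(w_,h_),an=cv2.minAreaRect(X*1000);print("rect",cx,cy,w_,h_,an)
print("cam",-d["R"].T@d["t"],bot.get_state()["tool_pos"])
cv2.imwrite("pics/w1.png",cv2.resize(d["frame"][:,:,::-1],(768,576)))
E
```

```text
time: 2.43
tool_pos: [0.4365, -0.1245, 0.2498]
orientation: [-3.142, 0.001, 2.929]
wrist_force: [1.0, 0.3, 0.1]
opening: 0.0939
[411. 102.  56.  51.] 0.95
[241. 184.  28.  51.] 0.61
[  6. 207.  13.  35.] 0.59
rect 392.6805725097656 66.78936004638672 63.781341552734375 39.80255126953125 44.59256362915039
cam [ 0.37260705 -0.11030281  0.40989567] [ 0.43711732 -0.12643124  0.24921231]
```

View pics/w1.png

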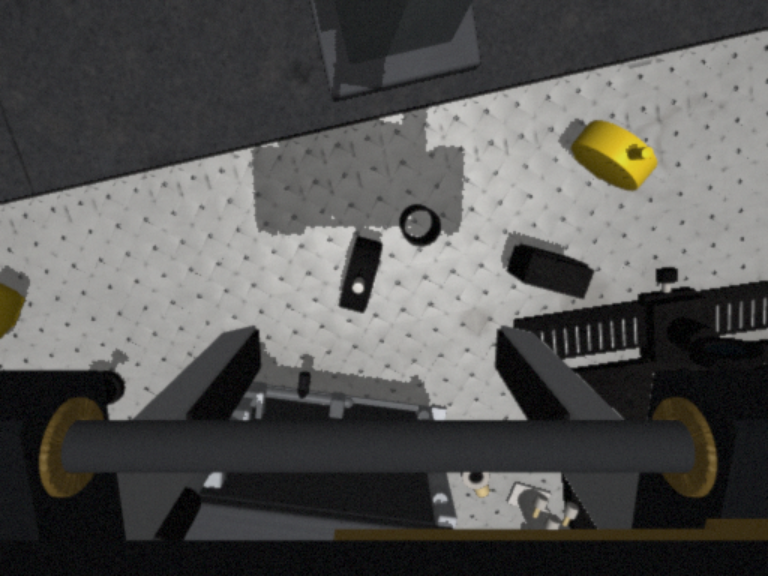

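The wrist view (768x576) shows the black head with its white post at (358,287). The lens tube is close beside it at (420,225), with the block at (550,270) and yellow discs at (615,155) and on the left edge. I'll fit a model to the head's mask.

```bash
cat > fit.py <<'E'
from h import *
import cv2
from scipy.optimize import minimize
t=np.linspace(0,2*np.pi,40)
disc=np.vstack([np.c_[np.full(40,x),.03*np.cos(t),.031+.03*np.sin(t)] for x in (-.010,.012)])
post=np.array([[x,y,z] for x in(-.003,.003) for y in(-.003,.003) for z in(.055,.08)])
foot=np.array([[x,y,z] for x in(-.010,.012) for y in(-.015,.015) for z in(0,.01)])
def sil(d,P,z0=0):
    m=np.zeros((384,512),np.uint8)
    for g in(disc,post,foot):
        cv2.fillConvexPoly(m,cv2.convexHull(np.round(proj(d,w(P,g+[0,0,z0]))*16).astype(np.int32)),1,shift=4)
    return m>0
def fit(d,mask,P0,z0=0):
    best=None
    for y in np.linspace(0,np.pi,7)[:-1]:
        f=lambda q:1-(lambda s:(s&mask).sum()/(s|mask).sum())(sil(d,[q[0]/100,q[1]/100,q[2]],z0))
        r=minimize(f,[P0[0]*100,P0[1]*100,y],method="Nelder-Mead",options=dict(initial_simplex=[[P0[0]*100+a,P0[1]*100+b,y+c] for a,b,c in((0,0,0),(1,0,0),(0,1,0),(0,0,.4))]))
        if best is None or r.fun<best.fun:best=r
    return np.array([best.x[0]/100,best.x[1]/100,best.x[2]]),1-best.fun
E
python3 - <<'E'
from fit import *
from bench import *
d=dict(np.load("w1.npz"))
fr=d["frame"].astype(int)
r=models.masks_of("wrist","power_head_mid")
q=min(r,key=lambda q:np.hypot(q["box"][0]-241,q["box"][1]-184));m=q["region"]
P,i=fit(d,m,(.442,-.14));print("head",P,i)
print("post tip",onz(d,(238.7,191.3),.08))
r=models.masks_of("wrist","lens_tube_mid")
for k in r[:3]:print(np.round(k["box"]),round(k["score"],2))
L=onz(d,(420/1.5,223/1.5),.045)[:2];print("lens",L)
dd=L-P[:2];print("lens in head frame",np.cos(P[2])*dd[0]+np.sin(P[2])*dd[1],-np.sin(P[2])*dd[0]+np.cos(P[2])*dd[1])
E
```

```text
head [ 0.44253338 -0.14052848  1.10994736] 0.9509615384615384
post tip [ 0.44303819 -0.13958947  0.08      ]
[281. 149.  25.  27.] 0.65
lens [ 0.41146448 -0.0853683 ]
lens in head frame 0.03558899521114981 0.05235785708716212
```

```bash
python3 go.py .443 -.1396 .042 2.681
```

```text
t 2.63 at [ 0.4362 -0.1227  0.2491] rpy [ 3.141e+00 -1.000e-03  2.928e+00] F [ 0.5  1.2 -0.3] open 0.0937 j [-0.36  0.06  1.74  0.    1.34 -1.71]
shift mm [-10.4 -15.1 207.1]
turn 0.247
```

```bash
python3 -m crank '[{"translation":[-10,-15,20],"yaw":0.12,"jaw":70},{"translation":[-10,-15,50],"yaw":0.247,"jaw":70},{"translation":[-10,-15,85],"yaw":0.247,"jaw":70},{"translation":[-10,-15,120],"yaw":0.247,"jaw":70},{"translation":[-10,-15,155],"yaw":0.247,"jaw":70},{"translation":[-10,-15,185],"yaw":0.247,"jaw":70},{"translation":[-10,-15,207],"yaw":0.247,"jaw":70},{"translation":[-10,-15,207],"yaw":0.247,"jaw":70}]' 20; python3 go.py .443 -.1396 .042 2.681
```

```text
time: 3.3
tool_pos: [0.4409, -0.1368, 0.0392]
orientation: [-3.141, -0.006, 2.684]
wrist_force: [-0.2, 0.7, -0.5]
opening: 0.0658
t 3.3 at [ 0.4409 -0.1368  0.0392] rpy [-3.141 -0.006  2.684] F [-0.2  0.7 -0.5] open 0.0658 j [-0.38  0.37  1.92  0.    0.86 -1.49]
shift mm [-3.1 -1.5 -2.8]
turn 0.003
```

```bash
python3 -m crank '[{"translation":[-3,-1.5,-2],"yaw":0,"jaw":70},{"translation":[-3,-1.5,-2],"yaw":0,"jaw":20},{"translation":[-3,-1.5,-2],"yaw":0,"jaw":10},{"translation":[-3,-1.5,-2],"yaw":0,"jaw":10},{"translation":[-3,-1.5,-2],"yaw":0,"jaw":10},{"translation":[-3,-1.5,-2],"yaw":0,"jaw":10},{"translation":[-3,-1.5,-2],"yaw":0,"jaw":10}]' 20; python3 go.py .368 -.328 .12 2.681
```

```text
time: 3.88
tool_pos: [0.4451, -0.1417, 0.0448]
orientation: [3.142, 0.001, 2.683]
wrist_force: [0.7, 0.7, -0.6]
opening: 0.0291
t 3.88 at [ 0.4451 -0.1417  0.0448] rpy [3.142e+00 1.000e-03 2.683e+00] F [ 0.7  0.7 -0.6] open 0.0291 j [-0.39  0.36  1.91 -0.    0.87 -1.5 ]
shift mm [ -13.5 -201.2  -75.2]
turn 0.002
```

```bash
python3 -m crank '[{"translation":[0,0,0],"yaw":0,"jaw":10},{"translation":[0,0,0],"yaw":0,"jaw":10},{"translation":[0,0,0],"yaw":0,"jaw":10},{"translation":[0,0,-20],"yaw":0,"jaw":10},{"translation":[0,0,-55],"yaw":0,"jaw":10}]'; python3 -m crank '[{"translation":[-2,-30,0],"yaw":0,"jaw":10},{"translation":[-4,-65,0],"yaw":0,"jaw":10},{"translation":[-6,-100,0],"yaw":0,"jaw":10},{"translation":[-9,-135,0],"yaw":0,"jaw":10},{"translation":[-11,-170,0],"yaw":0,"jaw":10},{"translation":[-14,-200,0],"yaw":0,"jaw":10},{"translation":[-14,-200,25],"yaw":0,"jaw":10},{"translation":[-14,-200,25],"yaw":0,"jaw":10}]'; python3 go.py .368 -.328 .043 2.681
```

```text
time: 4.3
tool_pos: [0.4431, -0.1409, 0.0972]
orientation: [-3.141, -0.007, 2.683]
wrist_force: [-0.0, -1.0, -2.0]
opening: 0.0219
time: 4.97
tool_pos: [0.367, -0.327, 0.0712]
orientation: [3.14, -0.005, 2.68]
wrist_force: [-0.6, 1.0, -3.4]
opening: 0.0221
t 4.97 at [ 0.367  -0.327   0.0712] rpy [ 3.14  -0.005  2.68 ] F [-0.6  1.  -3.4] open 0.0221 j [-0.8   0.37  1.83  0.    0.95 -1.91]
shift mm [-1.5 -0.5 28.2]
turn -0.001
```

```bash
python3 -m crank '[{"translation":[0,0,15],"yaw":0,"jaw":10},{"translation":[0,0,28],"yaw":0,"jaw":10},{"translation":[0,0,30],"yaw":0,"jaw":10},{"translation":[0,0,30],"yaw":0,"jaw":10},{"translation":[0,0,30],"yaw":0,"jaw":70},{"translation":[0,0,30],"yaw":0,"jaw":70},{"translation":[0,0,30],"yaw":0,"jaw":70},{"translation":[0,0,10],"yaw":0,"jaw":70}]'; python3 -m crank '[{"translation":[0,0,-40],"yaw":0,"jaw":70},{"translation":[0,0,-80],"yaw":0,"jaw":70},{"translation":[0,0,-120],"yaw":0,"jaw":70},{"translation":[0,0,-160],"yaw":0,"jaw":70},{"translation":[0,0,-185],"yaw":0,"jaw":70},{"translation":[0,0,-185],"yaw":0,"jaw":70}]';  python3 - <<'E'
from fit import *
from bench import *
import cv2
d=snapshot("scene");np.savez("s2.npz",**d)
d2=snapshot("wrist");np.savez("w2.npz",**d2)
for c,dd in(("scene",d),("wrist",d2)):
    for q in models.masks_of(c,"power_head_mid")[:4]:
        P,i=fit(dd,q["region"],(.368,-.328));print(c,np.round(q["box"]),round(q["score"],2),P.round(3),round(i,2))
for c in("scene","wrist"):
    for q in models.look_for(c,"upper_bolt_knob")[:3]:print(c,np.round(q["box"],1),round(q["score"],2))
cv2.imwrite("pics/w2.png",np.hstack([cv2.resize(d["frame"][140:310,190:350,::-1],(400,425)),cv2.resize(d2["frame"][:,:,::-1],(400,300)).copy() if 0 else cv2.copyMakeBorder(cv2.resize(d2["frame"][:,:,::-1],(400,300)),0,125,0,0,0)]))
E
python3 go.py .519 -.253 .27 2.681
```

```text
time: 5.63
tool_pos: [0.368, -0.3259, 0.0624]
orientation: [3.14, -0.004, 2.683]
wrist_force: [-0.4, 0.1, 0.1]
opening: 0.0452
time: 6.13
tool_pos: [0.3701, -0.3281, 0.2554]
orientation: [-3.139, 0.008, 2.683]
wrist_force: [-0.2, -0.5, -0.0]
opening: 0.0656
scene [277. 294.  29.  26.] 0.74 [ 0.368 -0.328  0.   ] 0.0
scene [236. 267.  26.  24.] 0.6 [ 0.367 -0.328  1.077] 0.93
wrist [254. 173.  21.  47.] 0.76 [ 0.368 -0.326  1.11 ] 0.94
wrist [251. 291.  27.  50.] 0.32 [ 0.368 -0.328  0.   ] 0.0
scene [276.8 206.8   9.7  45. ] 0.56
t 6.43 at [ 0.3687 -0.3268  0.2482] rpy [ 3.141e+00 -2.000e-03  2.683e+00] F [ 0.6 -1.2 -0.2] open 0.0655 j [-0.8   0.15  1.64  0.    1.35 -1.91]
shift mm [-102.   132.8  -21.9]
turn 0.002
```

View pics/w2.png

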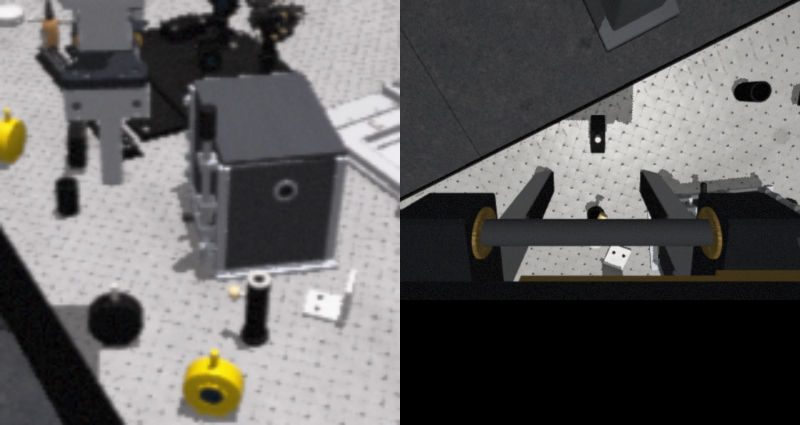

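The power head stands upright at (0.368, -0.327), with the lens tube untouched. Next I'll locate the knob.

Run:
```python
from h import *
import cv2
a=dict(np.load("scene0.npz"));b=dict(np.load("side0.npz"));c=dict(np.load("w2.npz"))
# dark blobs for the knob
def blob(d,u,r,th):
    g=d["frame"].max(2)<th;n,l,s,ce=cv2.connectedComponentsWithStats(g.astype(np.uint8))
    k=l[u[1],u[0]];print(u,k,s[k],ce[k])
for th in(32,40,50):
    blob(a,(273,189),0,th);blob(b,(267,153),0,th);blob(c,(388,243),0,th)
X,e=tri([a,b],np.array([(273.3,189.3),(266.7,153.3)]));print(X,e)
print("pred wrist top",proj(c,X+[0,0,.02]))
y0,x0=215,350;cv2.imwrite("pics/k.png",np.hstack([cv2.resize(z,(400,400),interpolation=cv2.INTER_NEAREST) for z in(a["frame"][165:215,250:300,::-1],b["frame"][130:180,242:292,::-1])]))
```

```text
(273, 189) 134 [268 182   8  17  88] [271.64772727 189.65909091]
(267, 153) 65 [264 146   6  15  75] [266.50666667 153.82666667]
(388, 243) 40 [  372   234   140   119 10518] [447.29672942 297.98716486]
(273, 189) 62 [268 180   8  20 118] [271.22033898 189.33898305]
(267, 153) 36 [264 146   6  15  80] [266.525 153.425]
(388, 243) 18 [    0   220   512   164 38781] [249.61811196 321.68427838]
(273, 189) 38 [268 178   9  23 143] [271.34265734 189.55944056]
(267, 153) 21 [264 146   6  15  82] [266.54878049 153.2804878 ]
(388, 243) 115 [    0   220   512   164 41231] [249.91445757 319.60362349]
[ 0.52312961 -0.25656078  0.19302747] 0.06479419376643136
pred wrist top [[429.04206661 358.27702271]]
```

View pics/k.png

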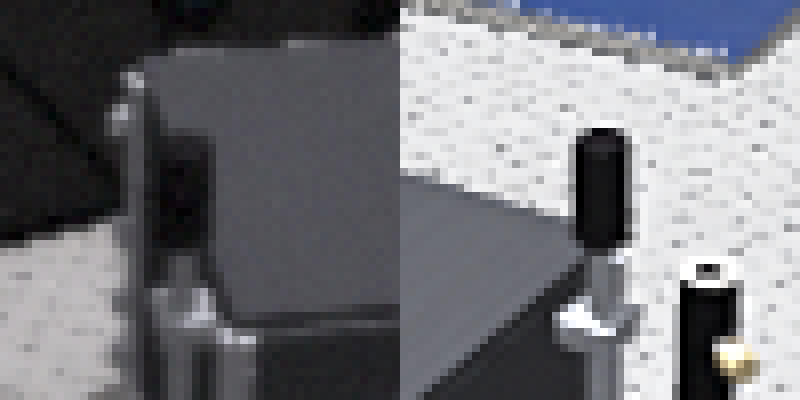

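```bash
python3 go.py .521 -.2555 .265 2.76; python3 -m crank '[{"translation":[-25,35,-20],"yaw":-0.03,"jaw":80},{"translation":[-50,70,-20],"yaw":-0.07,"jaw":80},{"translation":[-78,105,-18],"yaw":-0.07,"jaw":80},{"translation":[-105,131,-17],"yaw":-0.07,"jaw":80},{"translation":[-105,131,-17],"yaw":-0.07,"jaw":80},{"translation":[-105,131,-17],"yaw":-0.07,"jaw":80}]'; python3 go.py .521 -.2555 .196 2.76;  python3 - <<'E'
from h import *
from bench import *
import cv2
d=snapshot("scene");d2=snapshot("side");np.savez("w3.npz",**snapshot("wrist"))
tp=np.array(bot.get_state()["tool_pos"])
for X in(tp,np.array([.521,-.2555,.196])):print(proj(d,X),proj(d2,X))
cv2.imwrite("pics/k2.png",np.hstack([cv2.resize(z,(400,400)) for z in(d["frame"][135:215,235:315,::-1],d2["frame"][100:180,227:307,::-1])]))
E
```

```text
t 6.43 at [ 0.3687 -0.3268  0.2482] rpy [ 3.141e+00 -2.000e-03  2.683e+00] F [ 0.6 -1.2 -0.2] open 0.0655 j [-0.8   0.15  1.64  0.    1.35 -1.91]
shift mm [-104.9  131.4  -16.9]
turn -0.077
time: 6.93
tool_pos: [0.5223, -0.2549, 0.2644]
orientation: [3.141, -0.003, 2.756]
wrist_force: [-0.5, -0.0, -0.5]
opening: 0.0755
t 6.93 at [ 0.5223 -0.2549  0.2644] rpy [ 3.141e+00 -3.000e-03  2.756e+00] F [-0.5 -0.  -0.5] open 0.0755 j [-0.52  0.35  1.37  0.    1.43 -1.7 ]
shift mm [ 0.8 -1.  68.4]
turn -0.004
[[273.07010969 166.37650597]] [[268.05348179 128.28320295]]
[[272.40992744 188.45598837]] [[267.36396651 152.53554188]]
```

View pics/k2.png

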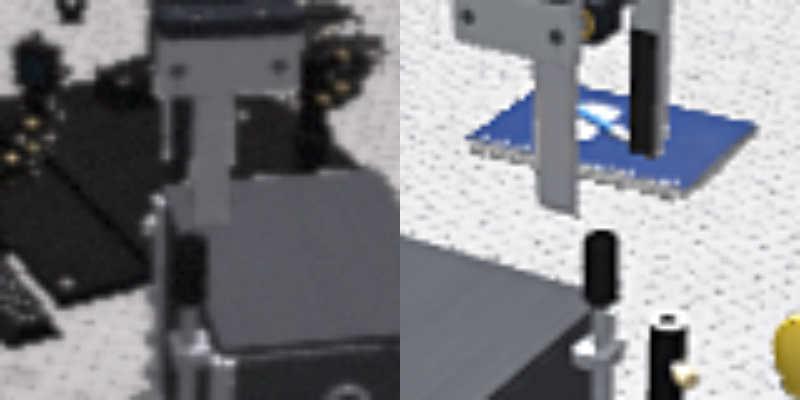

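The fingers are centred over the knob. In the side crop the fingers sit at x=558 and 650 with the knob at 601. Descending to grip and lift.

```bash
python3 -m crank '[{"translation":[1,-1,25],"yaw":0,"jaw":80},{"translation":[1,-1,55],"yaw":0,"jaw":80},{"translation":[1,-1,68],"yaw":0,"jaw":80},{"translation":[1,-1,68],"yaw":0,"jaw":60},{"translation":[1,-1,68],"yaw":0,"jaw":8},{"translation":[1,-1,68],"yaw":0,"jaw":8},{"translation":[1,-1,68],"yaw":0,"jaw":8},{"translation":[1,-1,68],"yaw":0,"jaw":8}]' 25;python3 -m crank '[{"translation":[0,0,0],"yaw":0,"jaw":8},{"translation":[0,0,0],"yaw":0,"jaw":8},{"translation":[0,0,0],"yaw":0,"jaw":8},{"translation":[0,0,0],"yaw":0,"jaw":8}]'; python3 go.py .521 -.2555 .196
```

```text
time: 7.75
tool_pos: [0.52, -0.2571, 0.1997]
orientation: [-3.141, 0.002, 2.753]
wrist_force: [1.0, -0.5, -0.4]
opening: 0.0452
time: 8.08
tool_pos: [0.5206, -0.2549, 0.1986]
orientation: [3.138, 0.0, 2.753]
wrist_force: [9.0, 21.2, 2.7]
opening: 0.0196
t 8.08 at [ 0.5206 -0.2549  0.1986] rpy [3.138 0.    2.753] F [ 9.  21.2  2.7] open 0.0196 j [-0.52  0.39  1.47  0.    1.29 -1.7 ]
shift mm [-0.6 -0.4  2.6]
```

```bash
python3 -m crank '[{"translation":[0,1,0],"yaw":0,"jaw":8},{"translation":[0,1.5,0],"yaw":0,"jaw":8},{"translation":[0,1.5,0],"yaw":0,"jaw":8}]'; python3 go.py
```

```text
time: 8.33
tool_pos: [0.5209, -0.2544, 0.1987]
orientation: [3.14, 0.0, 2.754]
wrist_force: [2.4, 6.5, 1.5]
opening: 0.0195
t 8.33 at [ 0.5209 -0.2544  0.1987] rpy [3.14  0.    2.754] F [2.4 6.5 1.5] open 0.0195 j [-0.52  0.39  1.47  0.    1.29 -1.7 ]
```

```bash
python3 -m crank '[{"translation":[0,0.5,-8],"yaw":0,"jaw":8},{"translation":[0,0.5,-18],"yaw":0,"jaw":8},{"translation":[0,0.5,-26],"yaw":0,"jaw":8},{"translation":[0,0.5,-30],"yaw":0,"jaw":8},{"translation":[0,0.5,-30],"yaw":0,"jaw":8}]'
python3 - <<'E'
import subprocess
from h import *
from bench import *
d=snapshot("side");f=d["frame"].max(2)
sub=(f[125:175,258:276]<45);r=np.where(sub.sum(1)>2)[0]+125;print("dark rows",r.min(),r.max())
import cv2;cv2.imwrite("pics/k3.png",cv2.resize(d["frame"][100:200,217:317,::-1],(500,500)))
K=np.array(bot.get_state()["tool_pos"])
# swing plan: hinge from enclosure yaw fit, knob = measured
yaw=-.381;c,s=np.cos(yaw),np.sin(yaw)
off=np.array([-.008,-.150]);r=lambda v,t:np.array([np.cos(t)*v[0]+np.sin(t)*v[1],-np.sin(t)*v[0]+np.cos(t)*v[1]])
M=np.array([[c,-s],[s,c]]);H=K[:2]-M@off;print("hinge",H,"K",K)
ty=bot.get_state()["orientation"][2];X=np.array([np.cos(ty),np.sin(ty)]);Y=np.array([np.sin(ty),-np.cos(ty)])
for t in np.arange(0,110,7.5):
    p=H+M@r(off,np.radians(t))-K[:2];print(t,np.round(1e3*np.array([p@X,p@Y])).astype(int).tolist(),(p+K[:2]).round(3))
E
python3 go.py
```

```text
time: 8.75
tool_pos: [0.521, -0.2544, 0.2302]
orientation: [3.141, 0.001, 2.753]
wrist_force: [0.3, 7.0, 1.9]
opening: 0.0195
dark rows 125 168
hinge [ 0.58413868 -0.11808426] K [ 0.520935   -0.25435346  0.22992673]
0.0 [0, 0] [ 0.521 -0.254]
7.5 [20, 2] [ 0.504 -0.245]
15.0 [39, 7] [ 0.488 -0.233]
22.5 [57, 14] [ 0.474 -0.22 ]
30.0 [74, 24] [ 0.461 -0.204]
37.5 [90, 35] [ 0.451 -0.188]
45.0 [104, 49] [ 0.443 -0.17 ]
52.5 [116, 64] [ 0.438 -0.151]
60.0 [127, 81] [ 0.435 -0.131]
67.5 [134, 99] [ 0.434 -0.112]
75.0 [140, 118] [ 0.436 -0.092]
82.5 [143, 137] [ 0.441 -0.073]
90.0 [143, 157] [ 0.448 -0.055]
97.5 [141, 176] [ 0.457 -0.038]
105.0 [136, 196] [ 0.469 -0.022]
t 8.8 at [ 0.5209 -0.2544  0.2299] rpy [3.141e+00 1.000e-03 2.753e+00] F [0.2 7.2 2. ] open 0.0197 j [-0.52  0.36  1.43  0.    1.35 -1.7 ]
```

View pics/k3.png

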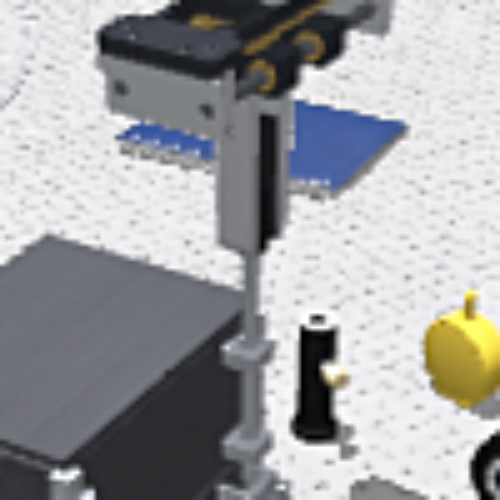

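The bolt is lifted about 31 mm, with the rod visible below the fingers. Swinging the leaf.

```bash
python3 -m crank '[{"translation":[10,1,0],"yaw":0.06,"jaw":8},{"translation":[20,2,0],"yaw":0.12,"jaw":8},{"translation":[39,7,0],"yaw":0.24,"jaw":8},{"translation":[57,14,0],"yaw":0.36,"jaw":8},{"translation":[74,24,0],"yaw":0.48,"jaw":8},{"translation":[90,35,0],"yaw":0.6,"jaw":8},{"translation":[98,42,0],"yaw":0.7,"jaw":8},{"translation":[98,42,0],"yaw":0.72,"jaw":8}]'
cat > sw.py <<'E'
import numpy as np,sys
from bench import bot
H=np.array([.58414,-.11808]);K0=np.array([.52094,-.25435]);s=bot.get_state();p=np.array(s["tool_pos"])[:2]
ang=lambda v:np.arctan2(v[1],v[0])
t=(ang(K0-H)-ang(p-H))%(2*np.pi);print("leaf deg",np.degrees(t),"r",np.linalg.norm(p-H),"F",np.round(s["wrist_force"],1),"z",s["tool_pos"][2],"j",np.round(s["joint_pos"],2))
ty=s["orientation"][2];X=np.array([np.cos(ty),np.sin(ty)]);Y=np.array([np.sin(ty),-np.cos(ty)])
a0=ang(K0-H)
for g in np.arange(0,70,7.5):
    a=a0-t-np.radians(g);q=H+.1502*np.array([np.cos(a),np.sin(a)])-p;print(round(np.degrees(t)+g),np.round(1e3*np.array([q@X,q@Y])).astype(int).tolist())
E
python3 sw.py
```

```text
time: 9.47
tool_pos: [0.4445, -0.1781, 0.2295]
orientation: [-3.14, 0.0, 2.027]
wrist_force: [-7.5, -1.4, -0.2]
opening: 0.0201
leaf deg 41.86845937459988 r 0.15193566015242044 F [-7.5 -1.4 -0.2] z 0.2294601959204322 j [-0.46  0.14  1.71 -0.    1.3  -0.91]
42 [0, 2]
49 [19, 4]
57 [38, 9]
64 [57, 16]
72 [74, 26]
79 [90, 37]
87 [104, 51]
94 [116, 66]
102 [126, 83]
109 [134, 101]
```

```bash
python3 -m crank '[{"translation":[10,2,0],"yaw":0.06,"jaw":8},{"translation":[19,4,0],"yaw":0.12,"jaw":8},{"translation":[38,9,0],"yaw":0.24,"jaw":8},{"translation":[57,16,0],"yaw":0.36,"jaw":8},{"translation":[74,26,0],"yaw":0.48,"jaw":8},{"translation":[90,37,0],"yaw":0.6,"jaw":8},{"translation":[104,51,0],"yaw":0.72,"jaw":8},{"translation":[106,53,0],"yaw":0.75,"jaw":8}]'; python3 sw.py
```

```text
time: 10.13
tool_pos: [0.4439, -0.0577, 0.2282]
orientation: [-3.134, -0.0, 1.276]
wrist_force: [-22.3, 7.3, 1.3]
opening: 0.0196
leaf deg 88.39854993675222 r 0.15268609074406203 F [-22.3   7.3   1.3] z 0.2281527300392546 j [-0.21  0.07  1.78  0.    1.29  0.08]
88 [0, 2]
96 [19, 6]
103 [38, 12]
111 [56, 20]
118 [72, 31]
126 [87, 44]
133 [100, 58]
141 [112, 74]
148 [121, 92]
156 [127, 110]
```

```bash
python3 -m crank '[{"translation":[0,-2.5,0],"yaw":0,"jaw":8},{"translation":[10,-1,0],"yaw":0.06,"jaw":8},{"translation":[19,1.5,0],"yaw":0.12,"jaw":8},{"translation":[28,4,0],"yaw":0.18,"jaw":8},{"translation":[38,7.5,0],"yaw":0.24,"jaw":8},{"translation":[41,8.5,0],"yaw":0.26,"jaw":8},{"translation":[41,8.5,0],"yaw":0.26,"jaw":8}]'; python3 sw.py|head -1
python3 - <<'E'
from bench import *
import cv2,numpy as np
a=snapshot("scene");b=snapshot("side")
cv2.imwrite("pics/o1.png",np.hstack([cv2.resize(z,(400,400)) for z in(a["frame"][140:300,190:350,::-1],b["frame"][120:280,180:340,::-1])]))
E
```

```text
time: 10.72
tool_pos: [0.4648, -0.0222, 0.2285]
orientation: [-3.137, 0.0, 1.022]
wrist_force: [-11.9, 8.5, 0.7]
opening: 0.0194
leaf deg 103.90553120387739 r 0.15310386068851925 F [-11.9   8.5   0.7] z 0.22854313694182585 j [-0.13  0.11  1.74  0.    1.3   0.42]
```

View pics/o1.png

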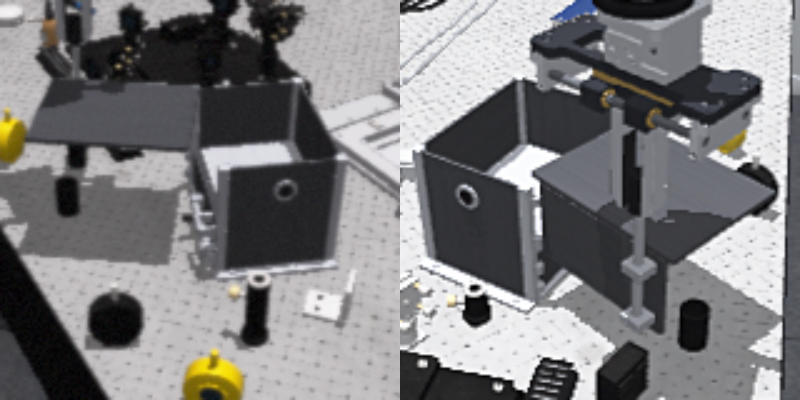

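The leaf is open to about 104°, the lower leaf is shut, and the shelf is open from above. Releasing the knob and going back to the head.

```bash
python3 -m crank '[{"translation":[0,-1.5,0],"yaw":0,"jaw":8},{"translation":[0,-1.5,0],"yaw":0,"jaw":30},{"translation":[0,-1.5,0],"yaw":0,"jaw":60},{"translation":[0,-1.5,0],"yaw":0,"jaw":60},{"translation":[0,-1.5,0],"yaw":0,"jaw":60},{"translation":[0,-1.5,-30],"yaw":0,"jaw":60},{"translation":[0,-1.5,-65],"yaw":0,"jaw":60},{"translation":[0,-1.5,-65],"yaw":0,"jaw":60}]'; python3 go.py .368 -.327 .28 2.681
```

```text
time: 11.48
tool_pos: [0.4661, -0.023, 0.2995]
orientation: [3.134, -0.003, 1.023]
wrist_force: [0.8, -0.2, 0.7]
opening: 0.0558
t 11.48 at [ 0.4661 -0.023   0.2995] rpy [ 3.134e+00 -3.000e-03  1.023e+00] F [ 0.8 -0.2  0.7] open 0.0558 j [-0.13  0.06  1.63 -0.    1.44  0.42]
shift mm [-310.7   74.6   19. ]
turn 1.483
```

```bash
python3 -m crank '[{"translation":[-40,10,0],"yaw":0.12,"jaw":60},{"translation":[-80,20,0],"yaw":0.24,"jaw":60},{"translation":[-120,30,0],"yaw":0.36,"jaw":60},{"translation":[-160,38,0],"yaw":0.48,"jaw":60},{"translation":[-200,48,0],"yaw":0.6,"jaw":60},{"translation":[-240,58,0],"yaw":0.72,"jaw":60},{"translation":[-280,67,0],"yaw":0.84,"jaw":60},{"translation":[-311,75,19],"yaw":0.96,"jaw":60}]'; python3 go.py .368 -.327 .2 2.681
```

```text
time: 12.15
tool_pos: [0.3658, -0.3306, 0.2773]
orientation: [3.137, -0.004, 0.056]
wrist_force: [1.0, 0.1, -0.4]
opening: 0.0566
t 12.15 at [ 0.3658 -0.3306  0.2773] rpy [ 3.137 -0.004  0.056] F [ 1.   0.1 -0.4] open 0.0566 j [-0.81  0.13  1.6  -0.    1.4   0.71]
shift mm [ 2.1 -3.9 77.3]
turn 0.516
```

```bash
python3 -m crank '[{"translation":[2,-4,20],"yaw":0.12,"jaw":65},{"translation":[2,-4,40],"yaw":0.24,"jaw":65},{"translation":[2,-4,60],"yaw":0.36,"jaw":65},{"translation":[2,-4,77],"yaw":0.48,"jaw":65},{"translation":[2,-4,90],"yaw":0.516,"jaw":65},{"translation":[2,-4,100],"yaw":0.516,"jaw":65},{"translation":[2,-4,100],"yaw":0.516,"jaw":65}]'; python3 go.py .368 -.327 .043 2.681
```

```text
time: 12.73
tool_pos: [0.3678, -0.3228, 0.1728]
orientation: [-3.141, 0.002, -0.451]
wrist_force: [-0.0, 0.1, -0.5]
opening: 0.0609
t 12.73 at [ 0.3678 -0.3228  0.1728] rpy [-3.141e+00  2.000e-03 -4.510e-01] F [-0.   0.1 -0.5] open 0.0609 j [-0.8   0.22  1.75 -0.    1.18  1.23]
shift mm [  2.3   3.8 129.8]
turn 0.009
```

```bash
python3 -m crank '[{"translation":[1.5,3,35],"yaw":0,"jaw":65},{"translation":[1.5,3,70],"yaw":0,"jaw":65},{"translation":[1.5,3,105],"yaw":0,"jaw":65},{"translation":[1.5,3,128],"yaw":0,"jaw":65},{"translation":[1.5,3,128],"yaw":0,"jaw":65}]'; python3 go.py .368 -.327 .043 2.681; python3 -m crank '[{"translation":[0,0,0],"yaw":0,"jaw":10},{"translation":[0,0,0],"yaw":0,"jaw":10},{"translation":[0,0,0],"yaw":0,"jaw":10},{"translation":[0,0,0],"yaw":0,"jaw":10},{"translation":[0,0,0],"yaw":0,"jaw":10},{"translation":[0,0,0],"yaw":0,"jaw":10},{"translation":[0,0,0],"yaw":0,"jaw":10},{"translation":[0,0,0],"yaw":0,"jaw":10}]' 20;python3 go.py .368 -.327 .043 2.681
```

```text
time: 13.15
tool_pos: [0.3671, -0.3253, 0.0433]
orientation: [-3.14, 0.005, -0.451]
wrist_force: [0.2, 0.1, -0.2]
opening: 0.0612
t 13.15 at [ 0.3671 -0.3253  0.0433] rpy [-3.14   0.005 -0.451] F [ 0.2  0.1 -0.2] open 0.0612 j [-0.8   0.41  1.84 -0.    0.89  1.22]
shift mm [1.6 1.2 0.2]
turn 0.009
time: 13.82
tool_pos: [0.3685, -0.3267, 0.047]
orientation: [3.141, -0.001, -0.453]
wrist_force: [-0.6, 0.8, 6.4]
opening: 0.0218
t 13.82 at [ 0.3685 -0.3267  0.047 ] rpy [ 3.141e+00 -1.000e-03 -4.530e-01] F [-0.6  0.8  6.4] open 0.0218 j [-0.8   0.41  1.84 -0.    0.89  1.22]
shift mm [-0.3  0.5  4. ]
turn 0.007
```

```bash
python3 -m crank '[{"translation":[0,0,-20],"yaw":0,"jaw":10},{"translation":[0,0,-55],"yaw":0,"jaw":10},{"translation":[0,0,-90],"yaw":0,"jaw":10},{"translation":[0,0,-125],"yaw":0,"jaw":10},{"translation":[0,0,-160],"yaw":0,"jaw":10},{"translation":[0,0,-190],"yaw":0,"jaw":10},{"translation":[0,0,-205],"yaw":0,"jaw":10},{"translation":[0,0,-205],"yaw":0,"jaw":10}]';python3 go.py .626 -.227 .25 -.43
```

```text
time: 14.48
tool_pos: [0.3689, -0.3271, 0.2547]
orientation: [3.14, -0.005, -0.453]
wrist_force: [0.1, 0.1, -1.4]
opening: 0.0216
t 14.48 at [ 0.3689 -0.3271  0.2547] rpy [ 3.14  -0.005 -0.453] F [ 0.1  0.1 -1.4] open 0.0216 j [-0.8   0.15  1.64 -0.    1.35  1.22]
shift mm [ 187.3 -202.6    5.3]
turn -0.023
```

```bash
python3 -m crank '[{"translation":[20,-22,0],"yaw":0,"jaw":10},{"translation":[45,-48,0],"yaw":0,"jaw":10},{"translation":[70,-75,0],"yaw":0,"jaw":10},{"translation":[95,-103,0],"yaw":0,"jaw":10},{"translation":[120,-130,0],"yaw":0,"jaw":10},{"translation":[145,-157,0],"yaw":-0.02,"jaw":10},{"translation":[170,-184,0],"yaw":-0.02,"jaw":10},{"translation":[187,-203,0],"yaw":-0.02,"jaw":10}]';python3 go.py .626 -.227 .105 -.43
python3 - <<'E'
from bench import *
import cv2,numpy as np
a=snapshot("scene");b=snapshot("side")
cv2.imwrite("pics/o2.png",np.hstack([cv2.resize(z,(400,400)) for z in(a["frame"][140:300,190:350,::-1],b["frame"][100:260,180:340,::-1])]))
E
```

```text
time: 15.15
tool_pos: [0.6272, -0.224, 0.2486]
orientation: [-3.141, 0.003, -0.432]
wrist_force: [-0.5, -1.2, -2.0]
opening: 0.0214
t 15.15 at [ 0.6272 -0.224   0.2486] rpy [-3.141e+00  3.000e-03 -4.320e-01] F [-0.5 -1.2 -2. ] open 0.0214 j [-0.4   0.56  1.11  0.    1.48  1.6 ]
shift mm [  0.6   3.3 143.6]
turn -0.002
```

View pics/o2.png

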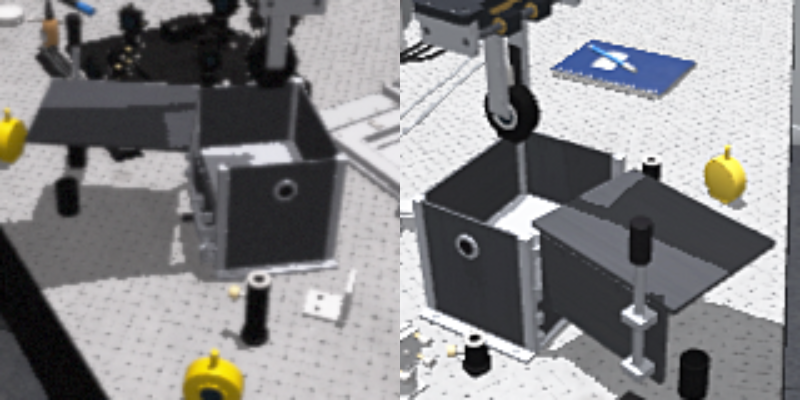

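The head hangs upright above the open box in both views, so I'm lowering it.

```bash
python3 -m crank '[{"translation":[0,2,20],"yaw":0,"jaw":10},{"translation":[0,2,50],"yaw":0,"jaw":10},{"translation":[0,2,80],"yaw":0,"jaw":10},{"translation":[0,2,105],"yaw":0,"jaw":10},{"translation":[0,2,125],"yaw":0,"jaw":10},{"translation":[0,2,136],"yaw":0,"jaw":10},{"translation":[0,2,140],"yaw":0,"jaw":10},{"translation":[0,2,140],"yaw":0,"jaw":10}]';python3 -m crank '[{"translation":[0,0,2],"yaw":0,"jaw":10},{"translation":[0,0,4],"yaw":0,"jaw":10},{"translation":[0,0,4.5],"yaw":0,"jaw":10},{"translation":[0,0,4.5],"yaw":0,"jaw":10}]'; python3 go.py .626 -.227 .105 -.43
```

```text
time: 15.92
tool_pos: [0.6239, -0.2277, 0.1105]
orientation: [3.141, 0.002, -0.434]
wrist_force: [-0.7, 0.3, -1.7]
opening: 0.0218
time: 16.25
tool_pos: [0.6246, -0.2277, 0.1075]
orientation: [3.142, -0.001, -0.433]
wrist_force: [0.2, -0.2, -1.4]
opening: 0.0215
t 16.25 at [ 0.6246 -0.2277  0.1075] rpy [ 3.142e+00 -1.000e-03 -4.330e-01] F [ 0.2 -0.2 -1.4] open 0.0215 j [-0.4   0.66  1.27 -0.    1.21  1.6 ]
shift mm [ 1.  -1.2  2.5]
turn -0.003
```

Still free (-1.4 N is the weight), so I'm creeping down to contact.

```bash
python3 -m crank '[{"translation":[0,0,0.7],"yaw":0,"jaw":10},{"translation":[0,0,1.4],"yaw":0,"jaw":10},{"translation":[0,0,1.4],"yaw":0,"jaw":10}]'; python3 go.py; python3 -m crank '[{"translation":[0,0,0.7],"yaw":0,"jaw":10},{"translation":[0,0,1.4],"yaw":0,"jaw":10},{"translation":[0,0,1.4],"yaw":0,"jaw":10}]'; python3 go.py
```

```text
time: 16.5
tool_pos: [0.6248, -0.2277, 0.1071]
orientation: [3.142, -0.001, -0.433]
wrist_force: [-3.4, -0.2, 7.0]
opening: 0.022
t 16.5 at [ 0.6248 -0.2277  0.1071] rpy [ 3.142e+00 -1.000e-03 -4.330e-01] F [-3.4 -0.2  7. ] open 0.022 j [-0.4   0.66  1.28 -0.    1.21  1.6 ]
time: 16.75
tool_pos: [0.6251, -0.2279, 0.1069]
orientation: [3.142, -0.003, -0.433]
wrist_force: [-5.8, 2.4, 16.2]
opening: 0.0217
t 16.75 at [ 0.6251 -0.2279  0.1069] rpy [ 3.142e+00 -3.000e-03 -4.330e-01] F [-5.8  2.4 16.2] open 0.0217 j [-0.4   0.66  1.28 -0.    1.2   1.6 ]
```

```bash
python3 -m crank '[{"translation":[0,0,-1.4],"yaw":0,"jaw":10},{"translation":[0,0,-1.4],"yaw":0,"jaw":10},{"translation":[0,0,-1.4],"yaw":0,"jaw":40},{"translation":[0,0,-1.4],"yaw":0,"jaw":55},{"translation":[0,0,-1.4],"yaw":0,"jaw":55},{"translation":[0,0,-1.4],"yaw":0,"jaw":55},{"translation":[0,0,-1.4],"yaw":0,"jaw":55},{"translation":[0,0,-15],"yaw":0,"jaw":55}]'; python3 -m crank '[{"translation":[0,0,-35],"yaw":0,"jaw":55},{"translation":[0,0,-70],"yaw":0,"jaw":55},{"translation":[0,0,-105],"yaw":0,"jaw":55},{"translation":[0,0,-140],"yaw":0,"jaw":55},{"translation":[0,0,-175],"yaw":0,"jaw":55},{"translation":[0,0,-200],"yaw":0,"jaw":55},{"translation":[0,0,-200],"yaw":0,"jaw":55}]'
python3 - <<'E'
from fit import *
from bench import *
a=snapshot("scene");b=snapshot("side");c=snapshot("wrist")
for n,d in(("scene",a),("side",b),("wrist",c)):
    for q in models.masks_of(n,"power_head_mid")[:4]:
        P,i=fit(d,q["region"],(.625,-.228),.06);print(n,np.round(q["box"]),round(q["score"],2),P.round(3),round(i,2))
for n in("lens_tube_mid","beam_block_mid","angle_bracket_mid"):
    for k in("scene","side"): print(n,k,[(np.round(q["box"]).tolist(),round(q["score"],2)) for q in models.look_for(k,n)[:2]])
cv2.imwrite("pics/o3.png",np.hstack([cv2.resize(z,(400,400)) for z in(a["frame"][140:300,190:350,::-1],b["frame"][120:280,180:340,::-1])]))
E
python3 go.py
```

```text
time: 17.42
tool_pos: [0.6234, -0.2272, 0.1168]
orientation: [3.141, 0.005, -0.433]
wrist_force: [-0.0, 0.3, -1.0]
opening: 0.0514
time: 18.0
tool_pos: [0.625, -0.2279, 0.3269]
orientation: [-3.141, -0.01, -0.433]
wrist_force: [1.3, 0.4, 0.9]
opening: 0.0517
scene [194. 193.  13.  24.] 0.76 [ 0.625 -0.228  0.   ] 0.0
scene [295. 200.  19.  12.] 0.61 [ 0.635 -0.216  1.86 ] 0.58
scene [275. 295.  28.  25.] 0.57 [ 0.625 -0.228  0.   ] 0.0
side [300. 298.  32.  32.] 0.77 [ 0.625 -0.228  0.   ] 0.0
side [310. 173.  19.  18.] 0.66 [ 0.625 -0.228  0.   ] 0.0
side [230. 185.  18.  23.] 0.6 [ 0.626 -0.229  0.871] 0.7
wrist [448. 231.  43.  40.] 0.77 [ 0.625 -0.228  0.   ] 0.0
wrist [251. 179.  24.  51.] 0.65 [ 0.623 -0.225  4.304] 0.94
lens_tube_mid scene []
lens_tube_mid side [([297.0, 248.0, 15.0, 21.0], 0.62), ([258.0, 201.0, 146.0, 102.0], 0.39)]
beam_block_mid scene []
beam_block_mid side [([268.0, 270.0, 25.0, 35.0], 0.64)]
angle_bracket_mid scene [([321.0, 263.0, 23.0, 22.0], 0.46), ([237.0, 174.0, 67.0, 53.0], 0.2)]
angle_bracket_mid side []
t 18.6 at [ 0.6245 -0.2276  0.3189] rpy [ 3.142  0.    -0.433] F [-0.8 -0.2  0.3] open 0.0516 j [-0.4   0.53  0.99 -0.    1.63  1.6 ]
```

View pics/o3.png

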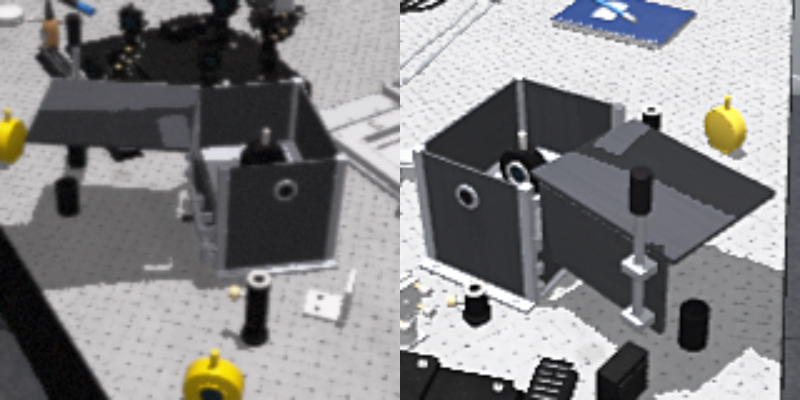

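The head stands upright on the shelf, with its post up at (266,135) in the scene crop and its ring at (516,172) in the side crop. The leaf stayed open, the bystanders are in place and the robot is clear.

```bash
python3 -c "
from bench import bot
print(bot.hand_in())"
```

```text
the job is handed in; nothing more can be done
None
```

The power head is standing upright on the shelf inside the enclosure, and I've handed the job in at about 18.6 s. No verdict came back.

**What I did:** The power head stood in the way of the leaf, so I first set it clear, upright on the table. I then lifted the upper bolt by about 31 mm and swung the upper leaf to about 104°. After that I released the knob, picked up the head again and put it on the shelf.

**Last checks:**
- **Power head:** it is at about (0.623, -0.225) m, near the shelf centre. An upright model matches the wrist view well (overlap 0.94). The scene and side views, partly blocked by the walls, matched only 0.58 and 0.70 but gave positions within about 15 mm.
- **Leaves and bolts:** the upper leaf stayed open and its bolt stayed up. I never touched the lower leaf or its bolt. The lower leaf looks shut, but I didn't measure either one.
- **Bystanders:** the beam block and lens tube were found within about 3 pixels of their starting places in the side view, and the angle bracket likewise in the scene view. The network missed the block and tube in the final scene view and the bracket in the side view.
- **Forces:** the highest wrist force I read was about 24 N, while swinging the leaf. At the end the gripper was clear of everything, with readings near zero.

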